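# Clear the offcuts off a boat hatch cover and press it home

### The arm

A 7-joint arm with a two-finger parallel gripper is mounted at the origin on the work surface. World frame = base frame: x ahead of the robot, y to its left, z up, the work surface at z = 0. Lengths are in mm, angles in degrees, forces in N, time in s.
With the tool pointing down it reaches from about 400 to 850 mm from the base axis. Payload 4.5 kg.
Tool frame: the origin (TCP) lies on the centre line of the jaws, within the pads' length; the fingertips stand 22 mm ahead of it and the grasp point (between the pads) lies 3 mm ahead of it (manip.finger_overhang is the distance from the TCP to the fingertips, in mm); z points along the fingers, y is the line along which they close (so a half turn about z gives the same grasp; the last joint's range is limited). The gripper opens to 85 mm and grips with 20 to 120 N. Pads are 22 mm wide; open, the fingers measure 114 mm over their backs; the gripper's body (76 mm by 85 mm) begins 54 mm behind the grasp point. The pads swing forward as they close: fully open they stand 13 mm farther back than shut.
Start: joints at [69.087, 39.483, -11.15, 89.685, 9.013, 51.709, -12.324], TCP at [242.725, -575.966, 253.317] pointing down, gripper open.
Joint ranges: [-172.22, 172.22], [-26.19, 119.32], [-84.43, 86.54], [7.71, 146.69], [-57.33, 237.33], [2.42, 119.75], [-152.13, 152.13]. Speed limits (degrees/s): [147.25, 147.25, 180, 180, 180, 180, 180].

### API

Orientations are given as [roll, pitch, yaw] about the fixed x, y, z axes, in that order (R = Rz(yaw) Ry(pitch) Rx(roll)).
In Python, from bench import manip gives the robot as it stands. The module is installed in compiled form; this text tells all that it offers.
- The arm moves only by the shell command python3 -m crank 'ROWS' [OPENING]. ROWS is JSON, a list of rows, each a list of 2 entries, a list of its own where there are three numbers: the shift along the tool's x, y, z normalised to -1 to 1, where 1 is 0.15 m, then the turn, a rotation vector about the tool's x, y, z normalised to -1 to 1, where 1 is 45 degrees. In form: [[[tx, ty, tz], [ax, ay, az]], ...]. A call has exactly 5 rows; each row is the pose to reach, as a shift and turn from the pose commanded when the call began, along the tool's axes at that moment; what a row does not reach only later rows make up. A row lasts 1/12 s, in which the tool goes at most 41.7 mm and 7.16 degrees, less where a joint would pass 70% of its speed; a pose out of reach is approached as far as the arm can. A call with a number of a shift or a turn outside -1 to 1 is refused whole. A call with a gripper value outside its range is refused whole. OPENING is the closure, from -1 (fully open) to 1 (shut), set as the call begins (- or left out, the last holds). The fingers move at their own pace and stop on an object; the grip force is fixed at half the most. Time passes only in rows, so rows that repeat a pose let the fingers close, or fill a call up. It gives the time, the measured TCP pose, the force, the opening and the grip force at its end, in the units of the state.
- manip.read_state(): the state, without advancing time (a new reading comes with each control period).
- manip.snapshot(name): name is "scene" or "top" or "wrist"; returns the picture (480x640x3 uint8, red, green, blue); there is no depth.
- manip.get_calibration(name): a dict with "mtx" (3x3 intrinsics, pixels), "pose" (4x4, takes a point from camera to world coordinates); the wrist camera has in their place "tool_from_camera" (4x4, takes a point from camera to tool coordinates, whose origin is the TCP and whose axes are the flange's). Camera axes: x right, y down, z forward; pixel columns grow to the right and rows downward; lengths in mm; the calibration is good to about 2 mm. A picture is of the moment at which its call begins: read the wrist's pose just before it. get_calibration takes no time and is no camera call.
- manip.sign_off(): hands the job in; it is judged then, once.
The state is a dict: "t": time; "joint_pos": joint angles; "joint_vel": joint speeds; "tau": joint torques, N m; "eef_pos": TCP position; "ee_rot": TCP orientation; "wrist_force": force on the tool from outside, world axes, zero at the start; "torque": the same for the moment, N m; "opening": finger opening in mm; "grip_force": force on a finger pad.
Only numpy, scipy, OpenCV 4.12 (cv2) and the standard library are available. Lean on these libraries where they do the work, as an engineer would, in place of code of your own. Each camera call takes 0.05 s, during which the arm holds its last target. There are 200 camera calls.

### The job

Two wood offcuts are lying on the loose hatch cover: first sweep both off into the blue bin beside the frame. Then press the cover down with steady pressure, no hammering, until it sits level in its rebate, flush with the frame at all four corners. Leave the other things on the bench where they are.

Things in the scene. Friction and masses are not known exactly. Their poses are not given: they have to be found in the camera images.
- panel: fixed pale timber hatch frame on two battens: 200 mm along its own x, 270 mm along its own y, upper face 70 mm above the bench. In its middle a rebate, 114 (x) by 164 (y) mm and 12 mm deep, takes the hatch cover; the rims around it are 43 mm wide at the x ends, 53 mm at the y ends. Origin: on the bench under the frame's centre, z up
- panel_top (a point): centre of the frame's upper face (axes as the frame's), the level with which the cover must end flush. Four black push-fit studs, 16 mm diameter, stand up to 9 mm out of the rebate's floor at x = +-37, y = +-62 mm, hidden under the cover; each slides down under about 4 N and stays where it is pushed
- cover: loose dark timber hatch cover with five thin black seams along y: 110 (x) by 160 (y) by 12 mm, 0.2 kg, in the rebate with 2 mm play all round. It rides on the studs, so its upper face stands a few mm proud of the frame and out of level; fully home it lies on the rebate's floor, flush with the frame. Origin: centre of its underside, z up
- corner0 (a point): top corner of the hatch cover, at x -55, y -80 mm from the cover's centre (cover frame), on its upper face
- corner1 (a point): top corner of the hatch cover, at x -55, y +80 mm from the cover's centre (cover frame), on its upper face
- corner2 (a point): top corner of the hatch cover, at x +55, y -80 mm from the cover's centre (cover frame), on its upper face
- corner3 (a point): top corner of the hatch cover, at x +55, y +80 mm from the cover's centre (cover frame), on its upper face
- offcut_long: loose pale wood offcut, 85 (x) by 38 (y) by 30 (z) mm, about 60 g, lying on the cover. Origin: centre of its underside
- offcut_short: loose white-primed wood offcut, 65 (x) by 38 (y) by 30 (z) mm, about 60 g, lying on the cover. Origin: centre of its underside
- offcut_long_mid (a point): middle of the pale offcut
- offcut_short_mid (a point): middle of the white offcut
- bin: fixed blue open offcut bin, 220 (x) by 130 (y) by 55 (z) mm, walls 5 mm; it stands against one y end of the frame, either one, about 10 mm from it, its rim 15 mm below the frame's upper face. Origin: centre of its underside
- tray: fixed shallow red tray of brass fixings, 220 by 130 by 30 mm, against the frame's other y end. Not for offcuts. Origin: centre of its underside
- glue: loose white glue bottle with black cap and blue label, 66 mm diameter, 170 mm tall, bystander beyond the frame. Origin: centre of its base
- sealant: loose white and blue sealant cartridge standing up, 48 mm diameter, 205 mm tall, bystander beyond the frame. Origin: centre of its base
- mallet: loose wooden mallet lying down, about 260 mm long, 60 mm high, head 65 by 110 mm centred at x = +110 mm, bystander at the left. Origin: on the bench, 110 mm from the head's centre along the handle
- calliper: loose steel calliper lying flat, 190 mm long, 12 mm high, bystander at the right. Origin: centre of its beam's underside, beam along its x
- sanding_block: loose cork sanding block, 70 by 100 by 35 mm, bystander at the right. Origin: centre of its underside
- mug: loose blue mug, 80 mm diameter, 90 mm tall, bystander at the right. Origin: centre of its base

How it is judged (in metres and radians):
On the way, in this order (a step that is already met when the one before it is completed fails the run):
1. both offcuts are in the blue bin (x of offcut_long_mid in the frame of bin between -0.11 and 0.11 m and y of offcut_long_mid in the frame of bin between -0.065 and 0.065 m and z of each of offcut_long_mid, offcut_short_mid in the frame of bin below 0.07 m and x of offcut_short_mid in the frame of bin between -0.11 and 0.11 m and y of offcut_short_mid in the frame of bin between -0.065 and 0.065 m), for 0.2 s.
2. the cover is flush at all four corners (z of each of corner0, corner1, corner2, corner3 in the frame of panel_top below 0.002 m), for 0.2 s.
At the end, for the whole second after the job is handed in: Both offcuts rest in the blue bin (their middles inside its outline and less than 70 mm above the bench), and each of the cover's four top corners stands less than 2 mm above the frame's upper face, all at rest (all of step 1 and all of step 2 and linear speed of each of offcut_long, offcut_short, cover below 0.02 m/s); the robot touches nothing.
It fails at once if the cover is hammered: the gripper hits or presses it with more than 60 N (contact force between the arm and cover above 60 N).
It fails at once if a bystander (glue, sealant, mallet, calliper, sanding block, mug) is moved by more than 30 mm (distance of any of glue, sealant, mallet, calliper, sanding_block, mug from where it was at the start of the episode above 0.03 m).
It also fails if it takes over 64 s, if anything falls off the work surface, if the arm or the gripper's body presses on something with over 40 N, if the wrist force passes 120 N, or if a joint passes its speed limit or range.

## Working session

There is one attempt and no reset: what is moved stays moved. The work goes in short steps, Python scripts to look and compute and a shell command to move; the robot and the scene stay as the last step left them, time stands still between calls to the robot, and variables do not carry over. Pictures are saved under pics/ and viewed, at most 10 in all, crops included, and the job is handed in when it is done.

```bash
mkdir -p pics; python3 - <<'E'
from bench import manip
import cv2
for n in("top","scene"):
    cv2.imwrite(f"pics/{n}0.png",manip.snapshot(n)[:,:,::-1])
    c=manip.get_calibration(n);print(n,c["mtx"],c["pose"])
s=manip.read_state();print({k:s[k] for k in("t","eef_pos","ee_rot","opening")})
E
```

```text
top [[546.00292865   0.         326.55021207]
 [  0.         546.00292865 234.16484939]
 [  0.           0.           1.        ]] [[-5.84984927e-02 -9.77241175e-01  2.03905890e-01  3.06123751e+02]
 [-9.98282786e-01  5.78923983e-02 -8.94139438e-03 -2.69159554e+01]
 [-3.06670222e-03 -2.04078798e-01 -9.78949661e-01  1.47310858e+03]
 [ 0.00000000e+00  0.00000000e+00  0.00000000e+00  1.00000000e+00]]
scene [[453.27483419   0.         321.09173444]
 [  0.         453.27483419 242.0020365 ]
 [  0.           0.           1.        ]] [[-7.14307687e-01  4.78372398e-01 -5.10807573e-01  1.15158699e+03]
 [ 6.99807243e-01  4.82137536e-01 -5.27079899e-01  5.62655928e+02]
 [-5.86097085e-03 -7.33964063e-01 -6.79163017e-01  8.46069304e+02]
 [ 0.00000000e+00  0.00000000e+00  0.00000000e+00  1.00000000e+00]]
{'t': 0.1, 'eef_pos': array([ 242.43499697, -575.46223626,  252.56041384]), 'ee_rot': array([-1.79903420e+02,  7.62174091e-03,  2.28545882e+01]), 'opening': 85.24225927646995}
```

View pics/top0.png

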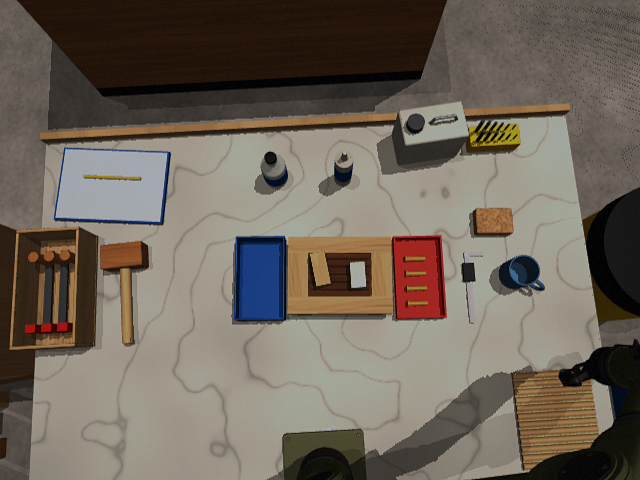

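View pics/scene0.png

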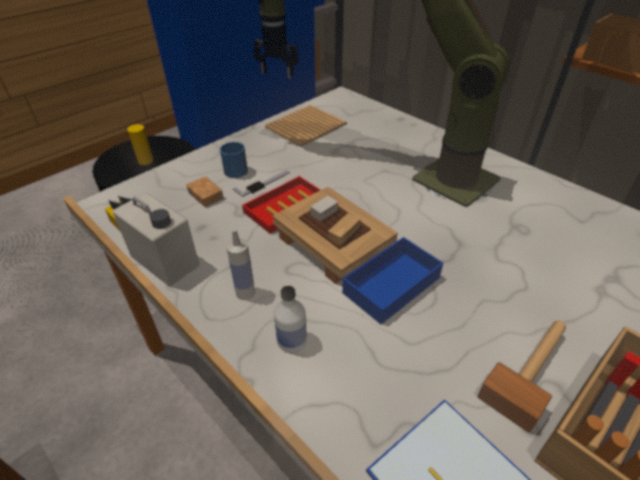

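The top view shows the blue bin at px (260,278), frame centre about (340,275), red tray at (418,277), pale offcut at (319,269), white offcut at (358,274). The bin is on the robot's left (+y). I'll enlarge this area for accurate corners.

```bash
cat > h.py <<'E'
import numpy as np
from bench import manip
def w(px,z,n="top"):
    c=manip.get_calibration(n);P=c["pose"];px=np.atleast_2d(px)
    d=np.c_[px,np.ones(len(px))]@np.linalg.inv(c["mtx"]).T@P[:3,:3].T
    return P[:3,3]+d*((z-P[2,3])/d[:,2:])
E
python3 - <<'E'
import cv2,numpy as np
from h import *
im=cv2.imread("pics/top0.png")
cv2.imwrite("pics/c.png",cv2.resize(im[230:325,280:400],None,fx=6,fy=6,interpolation=cv2.INTER_CUBIC))
h=cv2.cvtColor(im,cv2.COLOR_BGR2HSV)
for n,lo,hi,z in(("bin",(105,120,40),(125,255,255),55),("white",(0,0,170),(179,60,255),100)):
    m=cv2.inRange(h,lo,hi);q=np.zeros_like(m);q[232:325,(228 if n=="bin" else 340):(290 if n=="bin" else 372)]=255
    m&=q
    k,l,st,ce=cv2.connectedComponentsWithStats(m);i=1+st[1:,4].argmax()
    r=cv2.minAreaRect(np.argwhere(l==i)[:,::-1].astype(np.float32));print(n,r,w(cv2.boxPoints(r),z).round(0).tolist())
E
```

```text
bin ((259.3785095214844, 277.50543212890625), (50.19486999511719, 83.70573425292969), 0.8184555768966675) [[393.0, 212.0, 55.0], [613.0, 203.0, 55.0], [603.0, 70.0, 55.0], [384.0, 83.0, 55.0]]
white ((357.5332336425781, 273.997802734375), (23.747283935546875, 14.235065460205078), 86.18592071533203) [[515.0, -94.0, 100.0], [515.0, -130.0, 100.0], [455.0, -130.0, 100.0], [455.0, -94.0, 100.0]]
```

View pics/c.png

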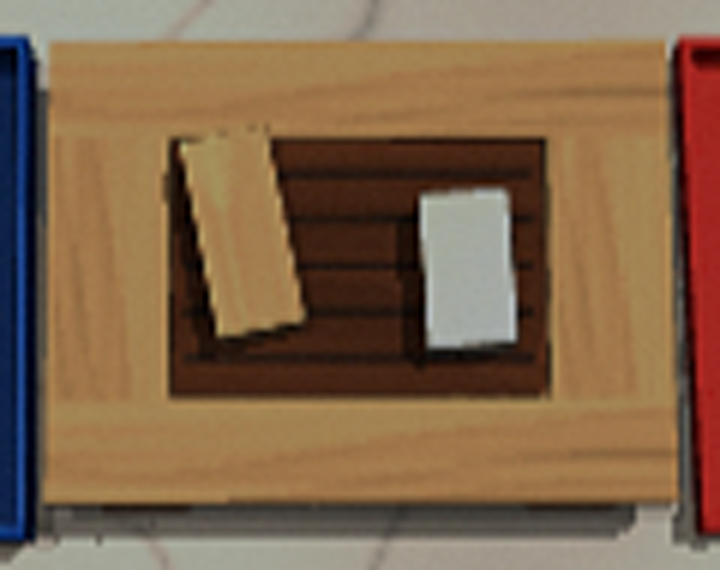

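The crop shows the cover at crop px (168–550, 138–397), the pale offcut with corners (180,143),(268,132),(304,322),(217,338), and the white one at (420,195),(508,188),(517,341),(428,349).

```bash
python3 - <<'E'
from h import *
f=lambda p:np.array(p)/6+[280-.0,230]
for n,p,z in(("frame",[(49,42),(667,42),(678,502),(43,500)],70),("cover",[(170,138),(546,138),(550,397),(169,396)],75),("pale",[(180,143),(268,132),(304,322),(217,338)],107),("white",[(420,195),(508,188),(517,341),(428,349)],107)):
    q=w(f(p),z)[:,:2];print(n,q.round(0).tolist(),q.mean(0).round(1))
    d=(q[1]-q[0]+q[2]-q[3])/2;print(np.linalg.norm(d).round(1),np.degrees(np.arctan2(d[1],d[0])).round(2))
E
```

```text
frame [[597.0, 61.0], [581.0, -208.0], [382.0, -197.0], [399.0, 73.0]] [489.5 -67.8]
269.8 -93.47
cover [[550.0, 10.0], [541.0, -152.0], [429.0, -145.0], [439.0, 17.0]] [489.7 -67.5]
162.5 -93.45
pale [[542.0, 6.0], [545.0, -32.0], [463.0, -42.0], [459.0, -6.0]] [502.3 -18.6]
37.2 -84.55
white [[514.0, -94.0], [515.0, -132.0], [450.0, -131.0], [449.0, -93.0]] [ 482.1 -112.4]
37.3 -88.51
```

```bash
python3 -c "from bench import manip;print(manip.finger_overhang)"
python3 -m crank '[[[0.15,-0.11,0],[0,0,0]],[[0.32,-0.24,0],[0,0,0]],[[0.5,-0.38,0],[0,0,0]],[[0.68,-0.51,0],[0,0,0]],[[0.85,-0.64,0],[0,0,0]]]' 0
python3 -m crank '[[[0.17,-0.13,0],[0,0,0]],[[0.34,-0.26,0],[0,0,0]],[[0.51,-0.38,0],[0,0,0]],[[0.68,-0.51,0],[0,0,0]],[[0.85,-0.64,0],[0,0,0]]]'
python3 -m crank '[[[0.17,-0.13,0],[0,0,0]],[[0.34,-0.26,0],[0,0,0]],[[0.51,-0.38,0],[0,0,0]],[[0.68,-0.51,0],[0,0,0]],[[0.85,-0.64,0],[0,0,0]]]'
python3 -m crank '[[[0,0,0],[0,0,-0.14]],[[0,0,0],[0,0,-0.28]],[[0,0,0],[0,0,-0.42]],[[0,0,0],[0,0,-0.56]],[[0,0,0],[0,0,-0.708]]]'
python3 -m crank '[[[0,0,0],[0,0,-0.14]],[[0,0,0],[0,0,-0.28]],[[0,0,0],[0,0,-0.42]],[[0,0,0],[0,0,-0.56]],[[0,0,0],[0,0,-0.708]]]'
python3 -m crank '[[[0,0,0],[0,0,0]],[[0,0,0],[0,0,0]],[[0,0,0],[0,0,0]],[[0,0,0],[0,0,0]],[[0,0,0],[0,0,0]]]'
```

```text
22.0
t: 0.52
eef_pos: [323.5, -436.2, 253.0]
ee_rot: [-180.0, -0.0, 22.9]
wrist_force: [0.8, 0.1, -0.6]
opening: 42.3
grip_force: 0.0
t: 0.93
eef_pos: [403.5, -298.5, 253.1]
ee_rot: [-180.0, 0.0, 22.8]
wrist_force: [0.4, 0.6, -0.3]
opening: 42.5
grip_force: 0.0
t: 1.35
eef_pos: [483.7, -160.6, 253.1]
ee_rot: [-180.0, 0.0, 22.8]
wrist_force: [-0.9, -0.5, 0.0]
opening: 43.0
grip_force: 0.0
t: 1.77
eef_pos: [483.1, -161.9, 253.0]
ee_rot: [-180.0, 0.0, 55.0]
wrist_force: [0.4, -0.3, 0.7]
opening: 42.8
grip_force: 0.0
t: 2.18
eef_pos: [483.1, -162.1, 253.0]
ee_rot: [-180.0, -0.0, 86.9]
wrist_force: [-0.0, 0.2, -0.4]
opening: 42.3
grip_force: 0.0
t: 2.6
eef_pos: [483.4, -162.0, 253.3]
ee_rot: [-180.0, 0.0, 86.5]
wrist_force: [-0.1, -0.4, -0.6]
opening: 42.9
grip_force: 0.0
```

```bash
python3 -m crank '[[[0,0,0.2],[0,0,0]],[[0,0,0.4],[0,0,0]],[[0,0,0.6],[0,0,0]],[[0,0,0.8],[0,0,0]],[[0,0,0.97],[0,0,0]]]'
for i in 1; do python3 -m crank '[[[0.05,0,0],[0,0,0]],[[0.1,0,0],[0,0,0]],[[0.15,0,0],[0,0,0]],[[0.2,0,0],[0,0,0]],[[0.25,0,0],[0,0,0]]]'; done
python3 -m crank '[[[0.05,0,0],[0,0,0]],[[0.1,0,0],[0,0,0]],[[0.15,0,0],[0,0,0]],[[0.2,0,0],[0,0,0]],[[0.25,0,0],[0,0,0]]]'
python3 -m crank '[[[0.05,0,0],[0,0,0]],[[0.1,0,0],[0,0,0]],[[0.15,0,0],[0,0,0]],[[0.2,0,0],[0,0,0]],[[0.25,0,0],[0,0,0]]]'
python3 - <<'E'
from bench import manip
import cv2,numpy as np
a=manip.snapshot("top")[200:340,210:450,::-1];b=manip.snapshot("scene")[140:340,210:470,::-1]
cv2.imwrite("pics/p1.png",np.vstack([cv2.resize(a,(514,300)),cv2.resize(b,(514,300))]))
E
```

```text
t: 3.02
eef_pos: [483.1, -162.0, 106.2]
ee_rot: [-180.0, 0.0, 86.5]
wrist_force: [-0.8, -0.5, 1.0]
opening: 42.6
grip_force: 0.0
t: 3.43
eef_pos: [486.7, -123.6, 109.4]
ee_rot: [179.8, 0.0, 86.6]
wrist_force: [-0.8, -0.3, -0.1]
opening: 42.7
grip_force: 0.3
t: 3.85
eef_pos: [487.9, -86.6, 107.9]
ee_rot: [180.0, 0.0, 86.6]
wrist_force: [-0.3, -1.4, 0.9]
opening: 42.6
grip_force: 0.8
t: 4.27
eef_pos: [490.0, -48.8, 107.7]
ee_rot: [-180.0, -0.0, 86.6]
wrist_force: [-0.1, -0.6, -0.3]
opening: 42.5
grip_force: 0.4
```

View pics/p1.png

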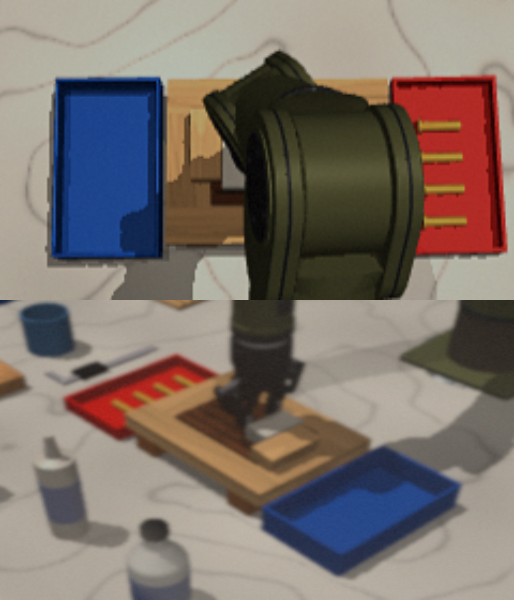

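Both offcuts are being swept together, side by side, toward the bin. Continuing.

```bash
python3 -m crank '[[[0.05,0,0],[0,0,0]],[[0.1,0,0],[0,0,0]],[[0.15,0,0],[0,0,0]],[[0.2,0,0],[0,0,0]],[[0.25,0,0],[0,0,0]]]'
python3 -m crank '[[[0.05,0,0],[0,0,0]],[[0.1,0,0],[0,0,0]],[[0.15,0,0],[0,0,0]],[[0.2,0,0],[0,0,0]],[[0.27,0,0],[0,0,0]]]'
python3 -m crank '[[[0.05,0,0.01],[0,0,0]],[[0.1,0,0.03],[0,0,0]],[[0.15,0,0.05],[0,0,0]],[[0.2,0,0.05],[0,0,0]],[[0.27,0,0.05],[0,0,0]]]'
python3 - <<'E'
from bench import manip
import cv2,numpy as np
a=manip.snapshot("top")[200:340,210:450,::-1];b=manip.snapshot("scene")[140:340,210:470,::-1]
cv2.imwrite("pics/p2.png",np.vstack([cv2.resize(a,(514,300)),cv2.resize(b,(514,300))]))
E
```

```text
t: 4.78
eef_pos: [492.4, -11.4, 107.8]
ee_rot: [180.0, -0.0, 86.6]
wrist_force: [-0.6, -1.2, -0.4]
opening: 42.4
grip_force: 0.3
t: 5.2
eef_pos: [494.7, 28.4, 107.8]
ee_rot: [-180.0, 0.0, 86.5]
wrist_force: [-0.2, 0.4, 0.4]
opening: 42.9
grip_force: 0.1
t: 5.62
eef_pos: [496.9, 68.7, 99.9]
ee_rot: [-180.0, 0.0, 86.5]
wrist_force: [0.3, -0.6, 0.2]
opening: 42.6
grip_force: 0.0
```

View pics/p2.png

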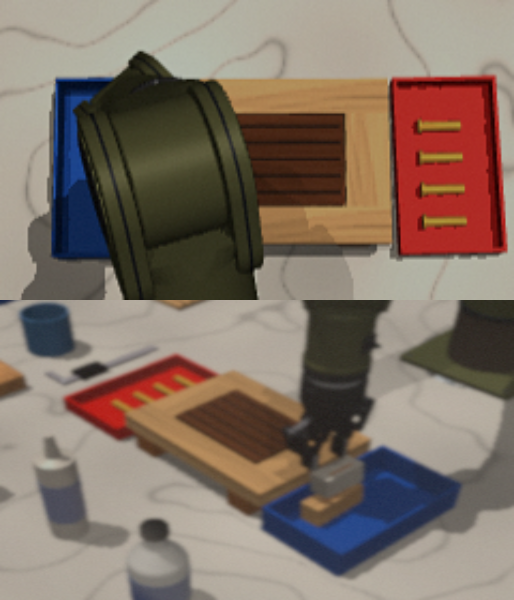

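White appears to be on top of or behind the pale piece in the bin; lift away and check once settled.

```bash
python3 -m crank '[[[0,0,-0.13],[0,0,0]],[[0,0,-0.26],[0,0,0]],[[0,0,-0.4],[0,0,0]],[[0,0,-0.53],[0,0,0]],[[0,0,-0.67],[0,0,0]]]' 1
python3 -m crank '[[[-0.12,0.06,0],[0,0,0]],[[-0.24,0.12,0],[0,0,0]],[[-0.36,0.18,0],[0,0,0]],[[-0.5,0.247,0],[0,0,0]],[[-0.5,0.247,0],[0,0,0]]]'
python3 - <<'E'
from bench import manip
import cv2,numpy as np
a=manip.snapshot("top")[200:340,210:450,::-1];b=manip.snapshot("scene")[140:340,210:470,::-1]
cv2.imwrite("pics/p3.png",np.vstack([cv2.resize(a,(514,300)),cv2.resize(b,(514,300))]))
E
```

```text
t: 6.13
eef_pos: [496.8, 68.0, 201.6]
ee_rot: [-180.0, 0.0, 86.5]
wrist_force: [-0.1, 0.5, 0.2]
opening: -0.0
grip_force: 0.0
t: 6.55
eef_pos: [531.0, -14.8, 200.6]
ee_rot: [179.9, 0.2, 86.1]
wrist_force: [0.4, -1.0, 0.3]
opening: 0.1
grip_force: 0.0
```

View pics/p3.png

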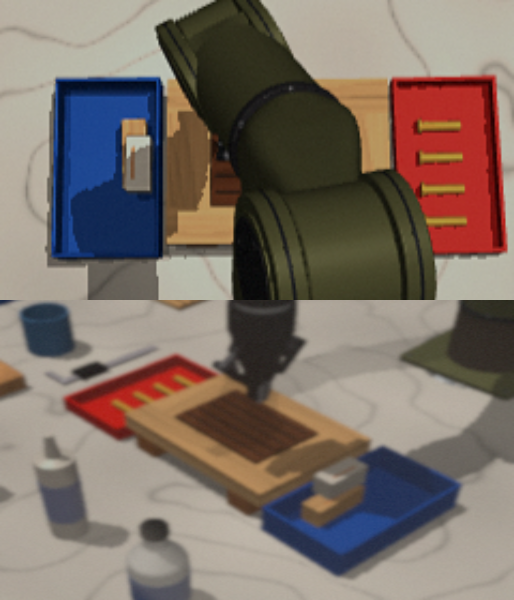

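```bash
python3 - <<'E'
from h import *
for z in(55,65,75,85,95):print(z,w((274.4,276),z).round(),w((382,252),z,"scene").round())
E
python3 -m crank '[[[0,0,0.15],[0,0,0]],[[0,0,0.3],[0,0,0]],[[0,0,0.45],[0,0,0]],[[0,0,0.6],[0,0,0]],[[0,0,0.62],[0,0,0]]]'
python3 -m crank '[[[0,0,0.01],[0,0,0]],[[0,0,0.02],[0,0,0]],[[0,0,0.025],[0,0,0]],[[0,0,0.03],[0,0,0]],[[0,0,0.035],[0,0,0]]]'
python3 -m crank '[[[0,0,0.005],[0,0,0]],[[0,0,0.01],[0,0,0]],[[0,0,0.015],[0,0,0]],[[0,0,0.02],[0,0,0]],[[0,0,0.025],[0,0,0]]]'
```

```text
55 [[498. 103.  55.]] [[474.  83.  55.]]
65 [[497. 102.  65.]] [[483.  89.  65.]]
75 [[495. 101.  75.]] [[491.  95.  75.]]
85 [[494. 100.  85.]] [[500. 101.  85.]]
95 [[493.  99.  95.]] [[508. 107.  95.]]
t: 7.07
eef_pos: [527.1, -7.4, 105.0]
ee_rot: [-179.7, 0.0, 86.7]
wrist_force: [-0.5, -0.2, 0.3]
opening: 0.1
grip_force: 0.0
t: 7.48
eef_pos: [530.3, -8.5, 103.4]
ee_rot: [179.9, -0.0, 86.6]
wrist_force: [-0.3, 1.3, -0.2]
opening: 0.0
grip_force: 0.0
t: 7.9
eef_pos: [529.7, -8.5, 98.7]
ee_rot: [180.0, 0.0, 86.6]
wrist_force: [-1.1, 0.7, 0.4]
opening: 0.2
grip_force: 0.0
```

White may be standing on edge atop the pale piece (top ≈ 80 mm); measure that precisely before pressing further.

```bash
python3 - <<'E'
from bench import manip
import cv2,numpy as np
a=manip.snapshot("top")[235:325,230:300,::-1];b=manip.snapshot("scene")[230:320,340:450,::-1]
cv2.imwrite("pics/p4.png",np.hstack([cv2.resize(a,None,fx=4,fy=4,interpolation=2),cv2.resize(b,None,fx=4,fy=4,interpolation=2)]))
E
```

```text
(no output)
```

View pics/p4.png

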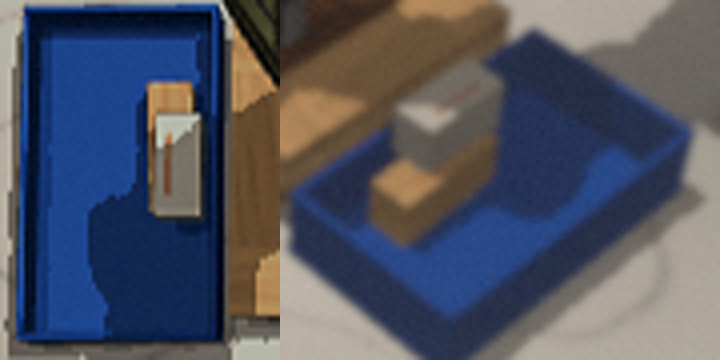

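The white piece (top centre at crop px (178,165) / (448,92)) lies on its 30 mm edge over the pale one, also on edge. That puts its top at ≈81 mm and its middle at ≈62 mm, under 70, inside the bin and at rest. Continue pressing.

```bash
python3 -m crank '[[[0,0,0.004],[0,0,0]],[[0,0,0.008],[0,0,0]],[[0,0,0.012],[0,0,0]],[[0,0,0.016],[0,0,0]],[[0,0,0.02],[0,0,0]]]'
python3 -m crank '[[[0,0,0.004],[0,0,0]],[[0,0,0.008],[0,0,0]],[[0,0,0.012],[0,0,0]],[[0,0,0.016],[0,0,0]],[[0,0,0.016],[0,0,0]]]'
python3 -m crank '[[[0,0,0.002],[0,0,0]],[[0,0,0.004],[0,0,0]],[[0,0,0.006],[0,0,0]],[[0,0,0.006],[0,0,0]],[[0,0,0.006],[0,0,0]]]'
```

```text
t: 8.42
eef_pos: [529.9, -8.6, 96.0]
ee_rot: [180.0, 0.0, 86.6]
wrist_force: [0.5, -0.3, 3.1]
opening: 0.1
grip_force: 1.8
t: 8.83
eef_pos: [530.1, -8.4, 94.0]
ee_rot: [179.9, -0.0, 86.6]
wrist_force: [0.4, -0.5, 7.6]
opening: 0.4
grip_force: 3.9
t: 9.25
eef_pos: [530.0, -8.3, 93.6]
ee_rot: [179.9, 0.0, 86.6]
wrist_force: [-1.9, -0.4, 12.6]
opening: 0.1
grip_force: 6.7
```

```bash
python3 -m crank '[[[0,0,0.003],[0,0,0]],[[0,0,0.006],[0,0,0]],[[0,0,0.009],[0,0,0]],[[0,0,0.012],[0,0,0]],[[0,0,0.012],[0,0,0]]]'
python3 -m crank '[[[0,0,0.003],[0,0,0]],[[0,0,0.006],[0,0,0]],[[0,0,0.006],[0,0,0]],[[0,0,0.006],[0,0,0]],[[0,0,0.006],[0,0,0]]]'
```

```text
t: 9.67
eef_pos: [529.8, -8.3, 93.1]
ee_rot: [179.9, 0.0, 86.6]
wrist_force: [-4.9, -0.3, 26.0]
opening: -0.1
grip_force: 12.9
t: 10.08
eef_pos: [529.7, -8.3, 92.7]
ee_rot: [179.9, 0.1, 86.6]
wrist_force: [-5.6, 1.1, 31.3]
opening: -0.2
grip_force: 15.8
```

```bash
python3 -m crank '[[[0,0,-0.07],[0,0,0]],[[0,0,-0.133],[0,0,0]],[[0,-0.16,-0.133],[0,0,0]],[[0,-0.32,-0.133],[0,0,0]],[[0,-0.493,-0.133],[0,0,0]]]'
python3 -m crank '[[[0,0,0],[0,0,0]],[[0,0,0.02],[0,0,0]],[[0,0,0.04],[0,0,0]],[[0,0,0.06],[0,0,0]],[[0,0,0.08],[0,0,0]]]'
python3 -m crank '[[[0,0,0.004],[0,0,0]],[[0,0,0.008],[0,0,0]],[[0,0,0.012],[0,0,0]],[[0,0,0.016],[0,0,0]],[[0,0,0.02],[0,0,0]]]'
python3 -m crank '[[[0,0,0.004],[0,0,0]],[[0,0,0.008],[0,0,0]],[[0,0,0.012],[0,0,0]],[[0,0,0.016],[0,0,0]],[[0,0,0.018],[0,0,0]]]'
python3 -m crank '[[[0,0,0.003],[0,0,0]],[[0,0,0.006],[0,0,0]],[[0,0,0.009],[0,0,0]],[[0,0,0.012],[0,0,0]],[[0,0,0.012],[0,0,0]]]'
```

```text
t: 10.5
eef_pos: [455.8, -4.1, 110.0]
ee_rot: [179.9, -0.1, 86.5]
wrist_force: [-0.8, -0.1, -0.1]
opening: -0.2
grip_force: 0.0
t: 10.92
eef_pos: [457.1, -4.1, 97.2]
ee_rot: [179.9, -0.0, 86.5]
wrist_force: [-0.3, 0.5, 0.4]
opening: 0.3
grip_force: 0.0
t: 11.33
eef_pos: [456.0, -4.1, 94.7]
ee_rot: [180.0, 0.0, 86.6]
wrist_force: [-0.1, 0.2, -0.4]
opening: -0.1
grip_force: 0.0
t: 11.75
eef_pos: [455.8, -4.1, 92.8]
ee_rot: [180.0, 0.0, 86.6]
wrist_force: [-1.0, 0.7, 14.6]
opening: 0.1
grip_force: 7.5
t: 12.17
eef_pos: [455.7, -4.2, 92.4]
ee_rot: [179.9, 0.0, 86.6]
wrist_force: [-4.4, 1.0, 30.1]
opening: -0.1
grip_force: 15.1
```

```bash
python3 -m crank '[[[0,0,-0.07],[0,0,0]],[[0,0,-0.133],[0,0,0]],[[-0.2,0,-0.133],[0,0,0]],[[-0.4,0,-0.133],[0,0,0]],[[-0.6,0,-0.133],[0,0,0]]]'
python3 -m crank '[[[-0.1,0,0],[0,0,0]],[[-0.227,0,0],[0,0,0]],[[-0.227,0,0],[0,0,0]],[[-0.227,0,0.01],[0,0,0]],[[-0.227,0,0.02],[0,0,0]]]'
python3 -m crank '[[[0,0,0.008],[0,0,0]],[[0,0,0.016],[0,0,0]],[[0,0,0.024],[0,0,0]],[[0,0,0.032],[0,0,0]],[[0,0,0.04],[0,0,0]]]'
python3 -m crank '[[[0,0,0.006],[0,0,0]],[[0,0,0.012],[0,0,0]],[[0,0,0.018],[0,0,0]],[[0,0,0.024],[0,0,0]],[[0,0,0.03],[0,0,0]]]'
python3 -m crank '[[[0,0,0.005],[0,0,0]],[[0,0,0.01],[0,0,0]],[[0,0,0.015],[0,0,0]],[[0,0,0.02],[0,0,0]],[[0,0,0.025],[0,0,0]]]'
python3 -m crank '[[[0,0,0.003],[0,0,0]],[[0,0,0.006],[0,0,0]],[[0,0,0.009],[0,0,0]],[[0,0,0.012],[0,0,0]],[[0,0,0.012],[0,0,0]]]'
```

```text
t: 12.58
eef_pos: [450.6, -94.6, 110.3]
ee_rot: [180.0, 0.0, 86.7]
wrist_force: [0.2, -0.6, -0.5]
opening: -0.1
grip_force: 0.0
t: 13.0
eef_pos: [448.7, -127.0, 107.1]
ee_rot: [180.0, -0.1, 86.6]
wrist_force: [-0.4, -0.1, 0.6]
opening: -0.2
grip_force: 0.0
t: 13.42
eef_pos: [448.5, -127.5, 101.1]
ee_rot: [-180.0, -0.0, 86.6]
wrist_force: [0.6, -0.7, 0.5]
opening: -0.2
grip_force: 0.0
t: 13.83
eef_pos: [448.5, -128.0, 96.6]
ee_rot: [180.0, 0.0, 86.6]
wrist_force: [0.1, 0.7, -0.0]
opening: 0.0
grip_force: 0.0
t: 14.25
eef_pos: [448.1, -128.3, 93.0]
ee_rot: [-180.0, 0.0, 86.6]
wrist_force: [-1.6, -1.0, 4.9]
opening: 0.1
grip_force: 2.5
t: 14.67
eef_pos: [448.5, -128.3, 92.1]
ee_rot: [179.9, 0.1, 86.6]
wrist_force: [-3.0, -0.3, 14.4]
opening: 0.4
grip_force: 7.6
```

```bash
python3 -m crank '[[[0,0,0.003],[0,0,0]],[[0,0,0.006],[0,0,0]],[[0,0,0.009],[0,0,0]],[[0,0,0.011],[0,0,0]],[[0,0,0.011],[0,0,0]]]'
python3 -m crank '[[[0,0,-0.07],[0,0,0]],[[0,0,-0.133],[0,0,0]],[[0,0.16,-0.133],[0,0,0]],[[0,0.32,-0.133],[0,0,0]],[[0,0.493,-0.133],[0,0,0]]]'
python3 -m crank '[[[0,0,0],[0,0,0]],[[0,0,0.01],[0,0,0]],[[0,0,0.025],[0,0,0]],[[0,0,0.035],[0,0,0]],[[0,0,0.045],[0,0,0]]]'
python3 -m crank '[[[0,0,0.008],[0,0,0]],[[0,0,0.016],[0,0,0]],[[0,0,0.024],[0,0,0]],[[0,0,0.032],[0,0,0]],[[0,0,0.04],[0,0,0]]]'
python3 -m crank '[[[0,0,0.006],[0,0,0]],[[0,0,0.012],[0,0,0]],[[0,0,0.018],[0,0,0]],[[0,0,0.024],[0,0,0]],[[0,0,0.028],[0,0,0]]]'
python3 -m crank '[[[0,0,0.003],[0,0,0]],[[0,0,0.006],[0,0,0]],[[0,0,0.009],[0,0,0]],[[0,0,0.012],[0,0,0]],[[0,0,0.014],[0,0,0]]]'
```

```text
t: 15.08
eef_pos: [448.6, -128.3, 91.9]
ee_rot: [179.9, 0.1, 86.6]
wrist_force: [-4.8, 0.8, 34.7]
opening: -0.0
grip_force: 17.1
t: 15.5
eef_pos: [522.8, -132.3, 109.6]
ee_rot: [-180.0, -0.0, 86.6]
wrist_force: [0.7, -0.1, -0.8]
opening: 0.1
grip_force: 0.0
t: 15.92
eef_pos: [520.9, -132.3, 102.2]
ee_rot: [-179.9, 0.0, 86.6]
wrist_force: [0.5, -0.3, -0.5]
opening: 0.4
grip_force: 0.0
t: 16.33
eef_pos: [522.2, -132.4, 96.6]
ee_rot: [180.0, 0.0, 86.6]
wrist_force: [0.0, 0.1, -0.7]
opening: 0.4
grip_force: 0.0
t: 16.75
eef_pos: [522.3, -132.4, 92.4]
ee_rot: [180.0, 0.0, 86.6]
wrist_force: [-0.8, 0.0, -0.9]
opening: -0.0
grip_force: 0.0
t: 17.17
eef_pos: [522.3, -132.4, 92.1]
ee_rot: [180.0, 0.1, 86.6]
wrist_force: [-4.2, 0.3, 20.1]
opening: -0.1
grip_force: 10.0
```

```bash
python3 -m crank '[[[0,0,0.003],[0,0,0]],[[0,0,0.006],[0,0,0]],[[0,0,0.006],[0,0,0]],[[0,0,0.006],[0,0,0]],[[0,0,0.006],[0,0,0]]]'
python3 -m crank '[[[0,0,-0.07],[0,0,0]],[[0,0,-0.133],[0,0,0]],[[0.2,0,-0.133],[0,0,0]],[[0.4,0,-0.133],[0,0,0]],[[0.6,0,-0.133],[0,0,0]]]'
python3 -m crank '[[[0.1,0,0],[0,0,0]],[[0.227,0,0],[0,0,0]],[[0.227,0,0.02],[0,0,0]],[[0.227,0,0.04],[0,0,0]],[[0.227,0,0.06],[0,0,0]]]'
python3 -m crank '[[[0,0,0.008],[0,0,0]],[[0,0,0.016],[0,0,0]],[[0,0,0.024],[0,0,0]],[[0,0,0.032],[0,0,0]],[[0,0,0.04],[0,0,0]]]'
python3 -m crank '[[[0,0,0.004],[0,0,0]],[[0,0,0.008],[0,0,0]],[[0,0,0.012],[0,0,0]],[[0,0,0.016],[0,0,0]],[[0,0,0.02],[0,0,0]]]'
python3 -m crank '[[[0,0,0.003],[0,0,0]],[[0,0,0.006],[0,0,0]],[[0,0,0.009],[0,0,0]],[[0,0,0.012],[0,0,0]],[[0,0,0.012],[0,0,0]]]'
python3 -m crank '[[[0,0,-0.13],[0,0,0]],[[0,0,-0.3],[0,0,0]],[[0,0,-0.5],[0,0,0]],[[0,0,-0.7],[0,0,0]],[[0,0,-0.9],[0,0,0]]]'
python3 -m crank '[[[-0.2,0,0],[0,0,0]],[[-0.4,0,0],[0,0,0]],[[-0.6,0,0],[0,0,0]],[[-0.8,0,0],[0,0,0]],[[-1,0,0],[0,0,0]]]'
python3 -m crank '[[[-0.2,0,0],[0,0,0]],[[-0.4,0,0],[0,0,0]],[[-0.6,0,0],[0,0,0]],[[-0.8,0,0],[0,0,0]],[[-1,0,0],[0,0,0]]]'
python3 - <<'E'
from bench import manip
import cv2,numpy as np
a=manip.snapshot("top")[200:340,210:450,::-1];b=manip.snapshot("scene")[140:340,210:470,::-1]
cv2.imwrite("pics/p5.png",np.vstack([cv2.resize(a,(514,300)),cv2.resize(b,(514,300))]))
E
```

```text
t: 17.58
eef_pos: [522.3, -132.4, 92.0]
ee_rot: [179.9, 0.1, 86.6]
wrist_force: [-5.1, 0.5, 25.0]
opening: 0.2
grip_force: 12.3
t: 18.0
eef_pos: [528.1, -42.1, 109.9]
ee_rot: [179.9, -0.0, 86.4]
wrist_force: [1.0, -0.0, 0.5]
opening: -0.0
grip_force: 0.0
t: 18.42
eef_pos: [529.6, -9.8, 100.2]
ee_rot: [-180.0, 0.1, 86.5]
wrist_force: [0.2, -0.7, 0.9]
opening: 0.0
grip_force: 0.0
t: 18.83
eef_pos: [529.7, -8.9, 94.3]
ee_rot: [-180.0, 0.0, 86.5]
wrist_force: [0.0, 0.9, -0.6]
opening: -0.0
grip_force: 0.0
t: 19.25
eef_pos: [529.8, -8.5, 92.1]
ee_rot: [180.0, 0.0, 86.6]
wrist_force: [-3.5, -0.3, 13.3]
opening: -0.3
grip_force: 6.6
t: 19.67
eef_pos: [529.8, -8.5, 92.0]
ee_rot: [179.9, 0.1, 86.6]
wrist_force: [-3.6, -0.7, 24.3]
opening: -0.1
grip_force: 11.9
t: 20.08
eef_pos: [529.3, -8.5, 226.0]
ee_rot: [-180.0, 0.0, 86.6]
wrist_force: [-0.3, 0.5, 0.7]
opening: -0.1
grip_force: 0.0
t: 20.5
eef_pos: [520.3, -159.7, 224.8]
ee_rot: [180.0, 0.0, 86.6]
wrist_force: [2.2, -0.3, 0.3]
opening: -0.2
grip_force: 0.0
t: 20.92
eef_pos: [511.2, -309.5, 224.6]
ee_rot: [-180.0, 0.0, 86.6]
wrist_force: [0.6, 0.2, -0.1]
opening: 0.1
grip_force: 0.0
```

View pics/p5.png

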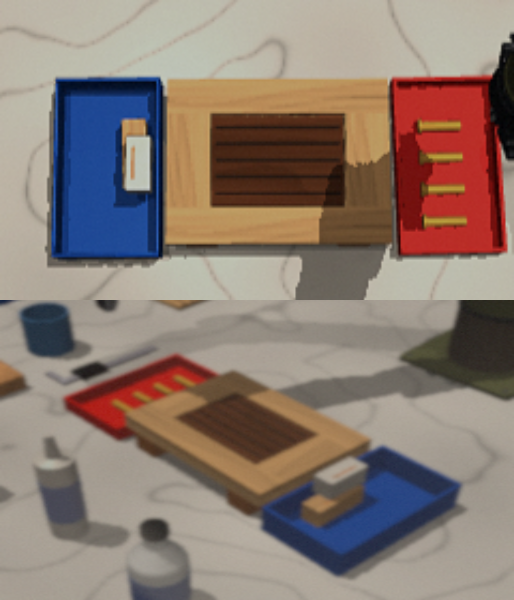

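The cover looks flush. All four studs bottomed at TCP 91.9–92.1, with the first corner re-checked. Both offcuts are at rest in the bin and the bystanders haven't moved.

```bash
python3 -m crank '[[[0,0,0],[0,0,0]],[[0,0,0],[0,0,0]],[[0,0,0],[0,0,0]],[[0,0,0],[0,0,0]],[[0,0,0],[0,0,0]]]' >/dev/null; python3 -c "from bench import manip;print(manip.sign_off())"
```

```text
the job is handed in; nothing more can be done
None
```

I swept both offcuts into the blue bin, pressed the cover flush at all four corners (at most about 35 N) and handed the job in at about 21 s; the verdict wasn't shown, and the white offcut lies on top of the pale one, its middle at an estimated 62 mm against the 70 mm limit.

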